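Close the test enclosure and lock its quarter-turn fastener

ROBOT

A 6-joint arm with a two-finger parallel gripper is mounted at the origin on the work surface. World frame = base frame: x ahead of the robot, y to its left, z up, the work surface at z = 0. Lengths are in m, angles in rad, forces in N, time in s.
With the tool pointing down it reaches from about 0.425 to 0.95 m from the base axis. Payload 3.5 kg.
Tool frame: the origin (TCP) lies on the centre line of the jaws, within the pads' length; the fingertips stand 11 mm ahead of it and the grasp point (between the pads) lies 8 mm behind it; y points along the fingers, x is the direction in which the jaws open and shut, and the axes are right-handed (so a half turn about y gives the same grasp; the last joint's range is limited). The gripper opens to 85 mm and grips with 20 to 120 N. Pads are 22 mm wide; open, the fingers measure 114 mm over their backs; the gripper's body (76 mm by 85 mm) begins 54 mm behind the grasp point. The pads swing forward as they close: fully open they stand 13 mm farther back than shut.
Start: joints at [-1.269, 0.286, 1.577, -0, 1.279, -0.15], TCP at [0.295, -0.607, 0.242] pointing down, gripper open.
Joint ranges: [-2.77, 2.77], [-0.9, 2.22], [0.21, 2.48], [-1.53, 4.67], [0.24, 2.81], [-2.84, 2.84]. Speed limits (rad/s): [2.79, 2.79, 3.14, 3.14, 3.14, 3.14].

INTERFACE

Orientations are given as a unit quaternion [x, y, z, w].
In Python, from plant import get_state, read_camera, sign_off gives the robot as it stands.
- The arm moves only by the shell command python3 -m inch 'ROWS' [FORCE]. ROWS is JSON, a list of rows, each an object of numbers: "ax", "ay", "az": the turn, a rotation vector about the tool's x, y, z in rad; "x", "y", "z": the shift along the tool's x, y, z in mm; "hand": the closure, from -1 (fully open) to 1 (shut). In form: [{"ax": .., "ay": .., "az": .., "x": .., "y": .., "z": .., "hand": ..}, ...]. A call has 1 to 5 rows; each row shifts and turns the commanded pose from where the row before left it, along the tool's axes as they then stand; what a row does not reach is not made up. A row lasts 1/12 s, in which the tool goes at most 41.7 mm and 7.16 degrees, less where a joint would pass 70% of its speed; a pose out of reach is approached as far as the arm can. A call with a gripper value outside its range is refused whole. The fingers move at their own pace and stop on an object; FORCE is the grip in N (left out, the last holds). Time passes only in rows, so rows that do not move let the fingers close. It gives the time, the measured TCP pose, the force and the opening at its end, in the units of the state.
- get_state(): the state, without advancing time (a new reading comes with each control period).
- read_camera(name): name is "side" or "top" or "wrist"; returns a dict with "img" (420x560x3 uint8, red, green, blue), "fov_y" (degrees; the focal length in pixels is half the picture's height over the tangent of half this angle, whatever the lens; pixels are square), "cx", "cy" (the principal point, pixels), "T" (4x4, takes a point from camera to world coordinates); the wrist camera has in their place "T_tool_cam" (4x4, takes a point from camera to tool coordinates, whose origin is the TCP and whose axes are the tool frame's). Camera axes: x right, y down, z forward; pixel columns grow to the right and rows downward; lengths in m; the calibration is good to about 2 mm. A picture is of the moment at which its call begins: read the wrist's pose just before it. There is no depth.
- sign_off(): hands the job in, once; it reports no verdict.
The state is a dict: "time": time; "qpos": joint angles; "dq": joint speeds; "joint_efforts": joint torques, N m; "eef_pos": TCP position; "tcp_rot": TCP orientation; "contact_force": force on the tool from outside, world axes, zero at the start; "wrist_torque": the same for the moment, N m; "opening": opening from 0.0 (shut) to 1.0 (fully open).
Only numpy, scipy, OpenCV 4.12 (cv2) and the standard library are available. Lean on these libraries where they do the work, as an engineer would, in place of code of your own. Each camera call takes 0.05 s, during which the arm holds its last target. There are 200 camera calls.

TASK

Close up the grey test enclosure over its circuit board: with your fingertips push the yellow lip until the sliding cover panel is fully shut, and only then set a fingertip in the slot of the orange fastener and turn it a quarter turn clockwise, to its stop, so that the panel is locked. Push and turn gently, pinch nothing, leave the mug, spool and cutters where they are, and finish clear of everything.

Things in the scene. Friction and masses are not known exactly. Their poses are not given: they have to be found in the camera images.
- case: The dark grey test enclosure, 220 (its x) x 360 (its y) x 94 mm high, fixed to the bench; origin at the centre of its underside, z up. The light-grey cover panel slides along the case's y on top of it between two dark side rails (tops 94 mm above the bench, 18 mm wide, their inner faces 86 mm either side of the case's centre line) and shuts towards the case's +y. Behind the panel (-y side) the case has a flat deck 70 mm above the bench that reaches to y = -180 mm.
- panel (a joint): How far the cover panel is still open, in m: 0 is fully shut, where it meets a sprung stop of 2.5 N per mm (values down to -0.007 when pressed into it), 0.12 fully open. It slides with a friction of about 5 N and stays where it is left. The panel plate is 4 mm thick, its top 88 mm above the bench. Once the fastener is locked the panel can no longer open.
- lip (a point): Middle of the top edge of the rear (-y) face of the yellow push lip, an upright strip along the panel's trailing edge: 80 mm long (along the case's x), 6 mm thick, its top 114 mm above the bench, 26 mm above the panel. Same axes as the case; push the lip towards +y. It moves with the panel: when the panel is shut it lies at y = -40 mm in the case's frame.
- fastener (a joint): Turn of the quarter-turn fastener, in rad, growing clockwise from above: 0 open (slot along the case's y), 1.571 locked (slot along the case's x, in line with two green marks on the panel). Just beyond, at about 1.65, is a springy stop (some 3 N m per rad, hard at 1.9). Friction 0.04 N m; it stays where left. A tongue below blocks the turn unless the panel is within about 5 mm of shut.
- slot (a point): Middle of the slot's floor, on the turning axis of the fastener, 93 mm above the bench. The fastener is an 80 mm wide round disc on the panel with two raised orange cheeks; between them a slot 32 mm wide and 14 mm deep runs right across the disc, open at both ends. The y axis of this frame runs along the slot (either end is alike), z up. It moves with the panel: 52 mm towards +y from the lip's rear face, at x = 0 and, when shut, y = 12 mm in the case's frame.
- mug: Blue mug, 76 mm wide, 90 mm high, origin under its centre. Loose; leave it alone.
- spool: Bright metal spool standing on end, 56 mm wide, 42 mm high, origin under its centre. Loose; leave it alone.
- cutters: Wire cutters with green handles lying flat, 180 x 66 x 14 mm, origin under the pivot, handles towards its -x. Loose; leave it alone.

How it is judged:
On the way, in this order (a step that is already met when the one before it is completed fails the run):
1. the panel is pushed fully shut while the fastener is still open (value of joint panel below 0.005 m and value of joint fastener below 0.5 rad), for 0.2 s.
2. the fastener is turned a quarter turn to its stop (value of joint fastener above 1.4 rad), for 0.2 s.
At the end, for the whole second after the job is handed in: The panel is shut to within 5 mm and the fastener turned clockwise to within 10 degrees of locked (above 1.4 rad), both staying so; the robot clear of everything (value of joint panel below 0.005 m and value of joint fastener above 1.4 rad); the robot touches nothing.
It fails at once if the mug is lifted, tipped or moved more than 20 mm (distance of mug from where it was at the start of the episode above 0.02 m or angle between mug's own z axis and vertical above 0.5 rad).
It fails at once if the spool is lifted, tipped or moved more than 20 mm (distance of spool from where it was at the start of the episode above 0.02 m or angle between spool's own z axis and vertical above 0.5 rad).
It fails at once if the cutters is lifted, tipped or moved more than 20 mm (distance of cutters from where it was at the start of the episode above 0.02 m or angle between cutters's own z axis and vertical above 0.5 rad).
It fails at once if the enclosure, its lip or fastener is forced or pinched (over 35 N from the fingers) (contact force between the fingers and case above 35 N).
It also fails if it takes over 51 s, if anything falls off the work surface, if the arm or the gripper's body presses on something with over 40 N, if the wrist force passes 120 N, or if a joint passes its speed limit or range.

## Working session

There is one attempt and no reset: what is moved stays moved. The work goes in short steps, Python scripts to look and compute and a shell command to move; the robot and the scene stay as the last step left them, time stands still between calls to the robot, and variables do not carry over. Pictures are saved under pics/ and viewed, about 8 in all and at most 12, crops included, and the job is handed in when it is done.

```bash
mkdir -p pics; ls; python3 - <<'E'
from plant import *
import cv2,numpy as np
s=get_state();print(s)
for n in("top","side","wrist"):
    c=read_camera(n);cv2.imwrite(f"pics/{n}0.png",c["img"][:,:,::-1]);print(n,c["fov_y"],c["cx"],c["cy"],np.round(c.get("T",c.get("T_tool_cam")),4).tolist())
E
```

```text
pics
{'time': 0.0, 'qpos': array([-1.26900209e+00,  2.87196892e-01,  1.57818504e+00, -1.07202492e-05,
        1.27861720e+00, -1.49994885e-01]), 'dq': array([-0.00036622, -0.00024329, -0.0002801 , -0.00129507,  0.00037116,
        0.00216929]), 'joint_efforts': array([ 3.11303556e-04, -4.05981946e+01, -2.92624962e+01, -1.30788753e-04,
        5.81579137e-03,  1.07829425e-06]), 'eef_pos': array([ 0.29452407, -0.60664501,  0.24092199]), 'tcp_rot': array([-0.59873484,  0.37595459, -0.37465886,  0.59983787]), 'contact_force': array([-1.25783158, -0.03090963, -0.11574447]), 'wrist_torque': array([-0.00474808,  0.02758648,  0.0654313 ]), 'opening': 1.001150341816164}
top 52.45424059565903 284.60701657628346 213.44254466919116 [[-0.0931, -0.9753, 0.2003, 0.4598], [-0.9957, 0.0918, -0.0157, 0.0903], [-0.0031, -0.2009, -0.9796, 0.9101], [0.0, 0.0, 0.0, 1.0]]
side 52.42760879319532 281.3027019027275 205.69949247213503 [[-0.9931, -0.0757, 0.089, 0.523], [-0.115, 0.4958, -0.8608, 0.8303], [0.0211, -0.8651, -0.5011, 0.558], [0.0, 0.0, 0.0, 1.0]]
wrist 69.85615870337983 278.9311620230757 207.82452682162057 [[1.0, -0.001, -0.0001, 0.0004], [-0.0002, -0.2827, 0.9592, -0.131], [-0.001, -0.9592, -0.2827, 0.0717], [0.0, 0.0, 0.0, 1.0]]
```

View pics/top0.png

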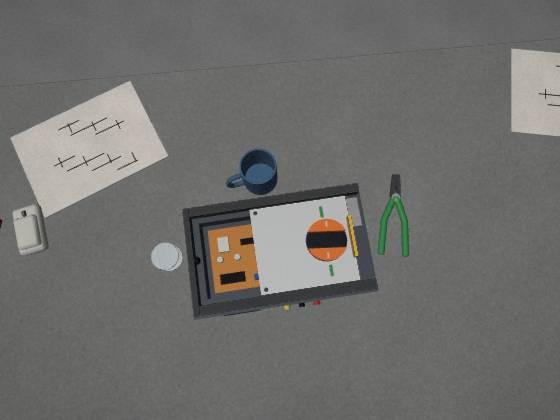

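View pics/side0.png

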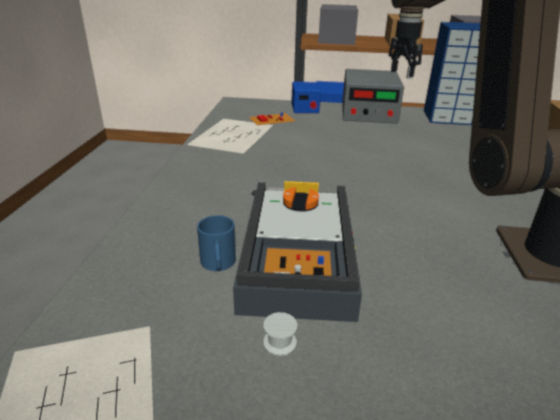

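The top view shows the case centred near (280,250), with the lip at (352,236), the fastener at (327,240) and the cutters behind at (395,220). The mug is at (258,172) and the spool at (167,257). Shutting moves the panel left in the image, which is world +y.

```bash
cat > h.py <<'E'
from plant import *
import cv2,numpy as np
def ray(c,uv,T=None):
    T=c["T"] if T is None else T
    f=c["img"].shape[0]/2/np.tan(np.radians(c["fov_y"])/2)
    return T[:3,3],T[:3,:3]@np.array([(uv[0]-c["cx"])/f,(uv[1]-c["cy"])/f,1])
def plane(c,uv,z,T=None):
    o,d=ray(c,uv,T);return o+d*(z-o[2])/d[2]
def mask(c,lo,hi,box=None):
    m=cv2.inRange(cv2.cvtColor(c["img"],cv2.COLOR_RGB2HSV),lo,hi)
    if box:
        k=np.zeros_like(m);x0,y0,x1,y1=box;k[y0:y1,x0:x1]=255;m&=k
    return m
def pts(m): 
    return np.argwhere(m)[:,::-1].astype(float)
def rect(m):
    cs=cv2.findContours(m,cv2.RETR_EXTERNAL,cv2.CHAIN_APPROX_NONE)[0]
    c=max(cs,key=cv2.contourArea);return cv2.boxPoints(cv2.minAreaRect(c)),cv2.contourArea(c)
E
python3 - <<'E'
from h import *
c=read_camera("top")
y=mask(c,(20,120,80),(32,255,255),(335,205,370,265));b,a=rect(y);print("lip",a);
for q in b:print(q,plane(c,q,.114).round(4))
m=mask(c,(3,150,80),(19,255,255),(300,210,352,270));p=pts(m);print("disc",len(p),p.min(0),p.max(0))
(e,ax,an)=cv2.fitEllipse(cv2.convexHull(p.astype(np.float32)));print(e,ax,an,plane(c,e,.10))
g=mask(c,(45,80,50),(80,255,255),(310,195,345,285));n,l,st,ce=cv2.connectedComponentsWithStats(g)
for i in range(1,n):
    if st[i,4]>8:print("green",st[i,4],ce[i],plane(c,ce[i],.088).round(4))
w=mask(c,(0,0,140),(180,50,255),(240,180,370,305));b,a=rect(w);print("panel",a)
for q in b:print(q,plane(c,q,.088).round(4))
g=mask(c,(45,80,30),(80,255,255),(370,160,420,270));p=pts(g);print("cutter",p.min(0),p.max(0),plane(c,p.min(0),.014),plane(c,p.max(0),.014))
im=cv2.resize(c["img"][160:330,170:420],None,fx=3.2,fy=3.2,interpolation=2);cv2.imwrite("pics/c1.png",im[:,:,::-1])
E
```

```text
lip 153.0
[345.76605 215.41885] [ 0.6079 -0.0381  0.114 ]
[350.5359 214.5245] [ 0.6088 -0.0473  0.114 ]
[358.2     255.39996] [ 0.5301 -0.0519  0.114 ]
[353.43018 256.2943 ] [ 0.5292 -0.0428  0.114 ]
disc 703 [308. 219.] [346. 260.]
(326.5143127441406, 239.40130615234375) (41.221107482910156, 41.525020599365234) 17.4309139251709 [0.56741175 0.00208053 0.1       ]
green 26 [320.76923077 211.34615385] [0.6255 0.0058 0.088 ]
green 31 [331. 270.] [ 0.5095 -0.0011  0.088 ]
panel 8167.5
[248.10269 209.68463] [0.6422 0.1481 0.088 ]
[355.92667 193.51102] [ 0.6549 -0.0678  0.088 ]
[368.6675 278.4499] [ 0.4868 -0.0708  0.088 ]
[260.84354 294.6235 ] [0.4758 0.1365 0.088 ]
cutter [378. 196.] [408. 256.] [ 0.6624769  -0.12878175  0.014     ] [ 0.52788321 -0.17373033  0.014     ]
```

View pics/c1.png

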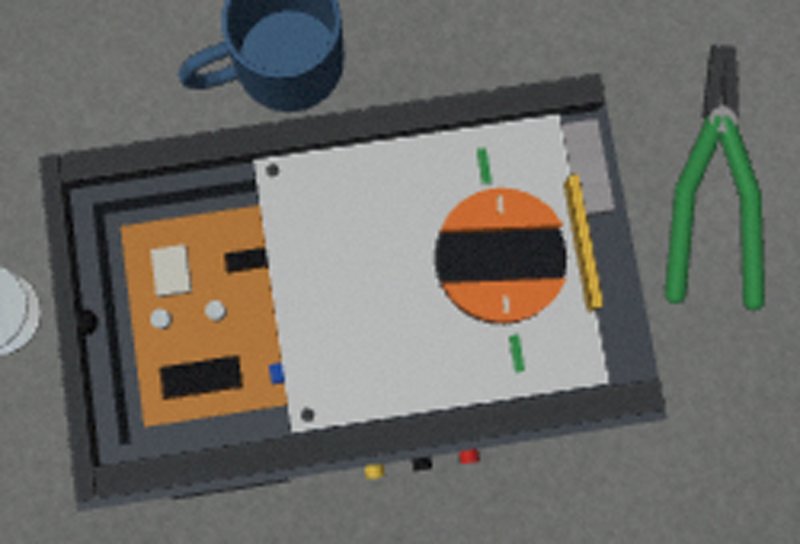

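The crop confirms the slot is nearly along the case's y, with the green marks, lip and rear deck clear. The checks agree: the rail rear corners are 208 mm apart (208 expected) and lip to disc is 52 mm. I get a case yaw of about 3.3° and an opening of about 0.11 m. Next I work out the moves.

```bash
cat >> h.py <<'E'
from scipy.spatial.transform import Rotation as Ro
CY=np.radians(3.3)
Y=np.array([-np.sin(CY),np.cos(CY),0]);X=np.array([np.cos(CY),np.sin(CY),0])
def go(target=None,xdir=None):
    s=get_state();R=Ro.from_quat(s["tcp_rot"]).as_matrix()
    print("t",round(s["time"],2),"tcp",s["eef_pos"].round(4),"F",s["contact_force"].round(1),"tau",s["wrist_torque"].round(2),"open",round(s["opening"],2),"q6",s["qpos"][5].round(2));print("R",R.round(3).tolist())
    if target is not None:print("shift tool mm",(R.T@(np.array(target)-s["eef_pos"])*1000).round(1))
    if xdir is not None:
        T=np.column_stack([xdir,[0,0,-1],np.cross(xdir,[0,0,-1])]);rv=Ro.from_matrix(R.T@T).as_rotvec();print("turn tool",rv.round(3))
        if target is not None:print("shift after turn",(T.T@(np.array(target)-s["eef_pos"])*1000).round(1))
E
python3 - <<'E'
from h import *
c=read_camera("top")
A=plane(c,(357.5,183.4),.094);B=plane(c,(377.8,288.75),.094);C=plane(c,(182.5,209.4),.094);print(A,B,C,np.degrees(np.arctan2((A-B)[1],(A-B)[0])),np.linalg.norm(A-C))
lip=np.array([.5695,-.0488,.106])
go(lip-.045*Y+[0,0,.06],Y); go(xdir=-Y)
E
```

```text
[ 0.67368598 -0.07231862  0.094     ] [ 0.46596982 -0.08421508  0.094     ] [0.65350579 0.27565541 0.094     ] 3.2779026624811656 0.3485586960859231
t 0.25 tcp [ 0.2946 -0.607   0.2417] F [ 0.4 -0.2 -1.2] tau [-0.03  0.01  0.02] open 1.0 q6 -0.15
R [[0.437, -0.0, 0.9], [-0.9, 0.001, 0.437], [-0.001, -1.0, 0.0]]
shift tool mm [-340.5   76.1  473.7]
turn tool [-2.000e-03 -2.747e+00 -0.000e+00]
shift after turn [ 496.4   75.7 -306.6]
t 0.25 tcp [ 0.2946 -0.607   0.2417] F [ 0.4 -0.2 -1.2] tau [-0.03  0.01  0.02] open 1.0 q6 -0.15
R [[0.437, -0.0, 0.9], [-0.9, 0.001, 0.437], [-0.001, -1.0, 0.0]]
turn tool [ 0.     0.394 -0.001]
```

```bash
for i in 1 ; do
python3 -m inch '[{"x":-22.7,"z":31.6,"hand":1},{"x":-22.7,"z":31.6,"hand":1},{"x":-22.7,"z":31.6,"hand":1},{"x":-22.7,"z":31.6,"hand":1},{"x":-22.7,"z":31.6,"hand":1}]' 20
python3 -m inch '[{"x":-22.7,"z":31.6,"hand":1},{"x":-22.7,"z":31.6,"hand":1},{"x":-22.7,"z":31.6,"hand":1},{"x":-22.7,"z":31.6,"hand":1},{"x":-22.7,"z":31.6,"hand":1}]'
python3 -m inch '[{"x":-22.7,"z":31.6,"hand":1},{"x":-22.7,"z":31.6,"hand":1},{"x":-22.7,"z":31.6,"hand":1},{"x":-22.7,"z":31.6,"hand":1},{"hand":1}]'
done
python3 -m inch '[{"ay":-0.1248,"hand":1},{"ay":-0.1248,"hand":1},{"ay":-0.1248,"hand":1},{"ay":-0.1248,"hand":1},{"ay":-0.1248,"hand":1}]'
python3 - <<'E'
from h import *
lip=np.array([.5695,-.0488,.106])
go(lip-.045*Y+[0,0,.06],Y)
E
```

```text
t 0.25 tcp [ 0.2946 -0.607   0.2417] F [ 0.4 -0.2 -1.2] tau [-0.03  0.01  0.02] open 1.0 q6 -0.15
R [[0.437, -0.0, 0.9], [-0.9, 0.001, 0.437], [-0.001, -1.0, 0.0]]
shift tool mm [-340.5   76.1  473.7]
turn tool [-2.000e-03 -2.747e+00 -0.000e+00]
shift after turn [ 496.4   75.7 -306.6]validation failed for argument at $[0]...
validation failed for argument at $[0]...
validation failed for argument at $[0]...
validation failed for argument at $[0]...
```

```bash
python3 -m inch '[{"ax":0,"ay":0,"az":0,"x":-22.7,"y":0,"z":31.6,"hand":1},{"ax":0,"ay":0,"az":0,"x":-22.7,"y":0,"z":31.6,"hand":1},{"ax":0,"ay":0,"az":0,"x":-22.7,"y":0,"z":31.6,"hand":1},{"ax":0,"ay":0,"az":0,"x":-22.7,"y":0,"z":31.6,"hand":1},{"ax":0,"ay":0,"az":0,"x":-22.7,"y":0,"z":31.6,"hand":1}]' 20
```

```text
time: 0.67
eef_pos: [0.3877, -0.4345, 0.2422]
tcp_rot: [-0.599, 0.376, -0.375, 0.599]
contact_force: [0.9, -0.3, 0.3]
opening: 0.299
```

```bash
python3 -m inch '[{"ax":0,"ay":0,"az":0,"x":-22.7,"y":0,"z":31.6,"hand":1},{"ax":0,"ay":0,"az":0,"x":-22.7,"y":0,"z":31.6,"hand":1},{"ax":0,"ay":0,"az":0,"x":-22.7,"y":0,"z":31.6,"hand":1},{"ax":0,"ay":0,"az":0,"x":-22.7,"y":0,"z":31.6,"hand":1},{"ax":0,"ay":0,"az":0,"x":-22.7,"y":0,"z":31.6,"hand":1}]' 20 
python3 -m inch '[{"ax":0,"ay":0,"az":0,"x":-22.7,"y":0,"z":31.6,"hand":1},{"ax":0,"ay":0,"az":0,"x":-22.7,"y":0,"z":31.6,"hand":1},{"ax":0,"ay":0,"az":0,"x":-22.7,"y":0,"z":31.6,"hand":1},{"ax":0,"ay":0,"az":0,"x":-22.7,"y":0,"z":31.6,"hand":1},{"ax":0,"ay":-0.12,"az":0,"x":0,"y":0,"z":0,"hand":1}]' 
python3 -m inch '[{"ax":0,"ay":-0.124,"az":0,"x":0,"y":0,"z":0,"hand":1},{"ax":0,"ay":-0.124,"az":0,"x":0,"y":0,"z":0,"hand":1},{"ax":0,"ay":-0.124,"az":0,"x":0,"y":0,"z":0,"hand":1},{"ax":0,"ay":-0.124,"az":0,"x":0,"y":0,"z":0,"hand":1},{"ax":0,"ay":-0.124,"az":0,"x":0,"y":0,"z":0,"hand":1}]'
python3 - <<'E'
from h import *
lip=np.array([.5695,-.0488,.106])
go(lip-.045*Y+[0,0,.06],Y)
E
```

```text
time: 1.08
eef_pos: [0.4804, -0.2632, 0.2424]
tcp_rot: [0.599, -0.375, 0.376, -0.599]
contact_force: [0.7, -0.1, 0.1]
opening: 0.001
time: 1.5
eef_pos: [0.5559, -0.1225, 0.2424]
tcp_rot: [-0.621, 0.337, -0.337, 0.623]
contact_force: [-0.6, -0.4, 0.1]
opening: -0.0
time: 1.92
eef_pos: [0.5539, -0.128, 0.2422]
tcp_rot: [-0.695, 0.131, -0.131, 0.695]
contact_force: [0.3, -0.1, 0.9]
opening: -0.002
t 1.92 tcp [ 0.5539 -0.128   0.2422] F [ 0.3 -0.1  0.9] tau [-0.02 -0.01 -0.07] open -0.0 q6 -0.03
R [[0.931, -0.0, 0.364], [-0.364, 0.0, 0.931], [-0.0, -1.0, -0.0]]
shift tool mm [ 4.4 76.2 38.6]
turn tool [-0.    -2.001 -0.   ]
shift after turn [ 33.2  76.2 -20.1]
```

```bash
python3 -m inch '[{"ax":0,"ay":-0.124,"az":0,"x":0,"y":0,"z":0,"hand":1},{"ax":0,"ay":-0.124,"az":0,"x":0,"y":0,"z":0,"hand":1},{"ax":0,"ay":-0.124,"az":0,"x":0,"y":0,"z":0,"hand":1},{"ax":0,"ay":-0.124,"az":0,"x":0,"y":0,"z":0,"hand":1},{"ax":0,"ay":-0.124,"az":0,"x":0,"y":0,"z":0,"hand":1}]' >/dev/null
python3 -m inch '[{"ax":0,"ay":-0.124,"az":0,"x":0,"y":0,"z":0,"hand":1},{"ax":0,"ay":-0.124,"az":0,"x":0,"y":0,"z":0,"hand":1},{"ax":0,"ay":-0.124,"az":0,"x":0,"y":0,"z":0,"hand":1},{"ax":0,"ay":-0.124,"az":0,"x":0,"y":0,"z":0,"hand":1},{"ax":0,"ay":-0.124,"az":0,"x":0,"y":0,"z":0,"hand":1}]' >/dev/null
python3 -m inch '[{"ax":0,"ay":-0.124,"az":0,"x":0,"y":0,"z":0,"hand":1},{"ax":0,"ay":-0.124,"az":0,"x":0,"y":0,"z":0,"hand":1},{"ax":0,"ay":-0.124,"az":0,"x":0,"y":0,"z":0,"hand":1},{"ax":0,"ay":-0.124,"az":0,"x":0,"y":0,"z":0,"hand":1},{"ax":0,"ay":-0.124,"az":0,"x":0,"y":0,"z":0,"hand":1}]' >/dev/null
python3 -m inch '[{"ax":0,"ay":-0.124,"az":0,"x":0,"y":0,"z":0,"hand":1},{"ax":0,"ay":-0.017,"az":0,"x":0,"y":0,"z":0,"hand":1},{"ax":0,"ay":0,"az":0,"x":0,"y":0,"z":0,"hand":1}]'
python3 - <<'E'
from h import *
lip=np.array([.5695,-.0488,.106])
go(lip-.045*Y+[0,0,.06],Y)
E
```

```text
time: 3.42
eef_pos: [0.5539, -0.1282, 0.2423]
tcp_rot: [-0.488, -0.512, 0.512, 0.488]
contact_force: [0.7, 0.3, 0.3]
opening: 0.004
t 3.42 tcp [ 0.5539 -0.1282  0.2423] F [0.7 0.3 0.3] tau [-0.05 -0.06  0.02] open 0.0 q6 -2.03
R [[-0.049, -0.0, -0.999], [0.999, 0.0, -0.049], [0.0, -1.0, 0.0]]
shift tool mm [ 33.5  76.3 -19.8]
turn tool [-0.    -0.009  0.   ]
shift after turn [ 33.3  76.3 -20.1]
```

```bash
python3 -m inch '[{"ax":0,"ay":-0.009,"az":0,"x":0,"y":20,"z":-20,"hand":1},{"ax":0,"ay":0,"az":0,"x":0,"y":35,"z":0,"hand":1},{"ax":0,"ay":0,"az":0,"x":0,"y":35,"z":0,"hand":1},{"ax":0,"ay":0,"az":0,"x":0,"y":35,"z":0,"hand":1},{"ax":0,"ay":0,"az":0,"x":0,"y":11,"z":0,"hand":1}]' 
python3 -m inch '[{"ax":0,"ay":0,"az":0,"x":25,"y":0,"z":0,"hand":1},{"ax":0,"ay":0,"az":0,"x":20,"y":0,"z":0,"hand":1},{"ax":0,"ay":0,"az":0,"x":8,"y":0,"z":0,"hand":1},{"ax":0,"ay":0,"az":0,"x":0,"y":0,"z":0,"hand":1}]'
python3 - <<'E'
from h import *
go()
for n in("side","wrist"):
    c=read_camera(n);cv2.imwrite(f"pics/{n}1.png",c["img"][:,:,::-1])
a=cv2.imread("pics/side1.png")[150:350,200:400];b=cv2.imread("pics/wrist1.png")
cv2.imwrite("pics/v1.png",np.hstack([cv2.resize(a,(400,400)),cv2.resize(b,(400,300))[[*range(300)]+[0]*100]]))
E
```

```text
time: 3.83
eef_pos: [0.5703, -0.1257, 0.1002]
tcp_rot: [-0.482, -0.513, 0.516, 0.489]
contact_force: [-0.7, 0.8, -0.4]
opening: -0.002
time: 4.17
eef_pos: [0.5712, -0.073, 0.1073]
tcp_rot: [0.485, 0.515, -0.515, -0.484]
contact_force: [0.1, 0.0, 0.8]
opening: -0.004
t 4.17 tcp [ 0.5712 -0.073   0.1073] F [0.1 0.  0.8] tau [0.06 0.02 0.01] open -0.0 q6 -1.94
R [[-0.061, 0.001, -0.998], [0.998, -0.0, -0.061], [-0.0, -1.0, -0.001]]
```

View pics/v1.png

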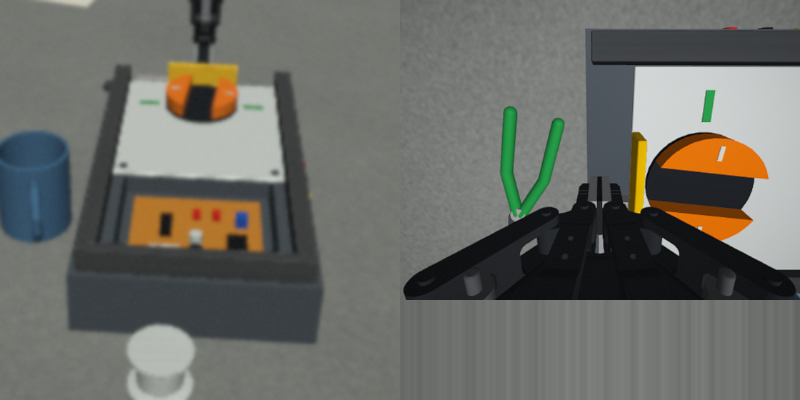

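```bash
python3 -m inch '[{"ax":0,"ay":0,"az":0,"x":5,"y":0,"z":0,"hand":1},{"ax":0,"ay":0,"az":0,"x":5,"y":0,"z":0,"hand":1},{"ax":0,"ay":0,"az":0,"x":5,"y":0,"z":0,"hand":1},{"ax":0,"ay":0,"az":0,"x":5,"y":0,"z":0,"hand":1},{"ax":0,"ay":0,"az":0,"x":5,"y":0,"z":0,"hand":1}]' 
python3 -m inch '[{"ax":0,"ay":0,"az":0,"x":5,"y":0,"z":0,"hand":1},{"ax":0,"ay":0,"az":0,"x":5,"y":0,"z":0,"hand":1},{"ax":0,"ay":0,"az":0,"x":5,"y":0,"z":0,"hand":1},{"ax":0,"ay":0,"az":0,"x":5,"y":0,"z":0,"hand":1},{"ax":0,"ay":0,"az":0,"x":5,"y":0,"z":0,"hand":1}]' 
python3 -c "from h import *;go()"
```

```text
time: 4.68
eef_pos: [0.5698, -0.0507, 0.107]
tcp_rot: [-0.486, -0.514, 0.515, 0.484]
contact_force: [0.1, -5.7, 0.2]
opening: -0.003
time: 5.1
eef_pos: [0.5683, -0.0257, 0.107]
tcp_rot: [-0.486, -0.514, 0.515, 0.483]
contact_force: [0.4, -5.8, 1.8]
opening: 0.002
t 5.1 tcp [ 0.5683 -0.0257  0.107 ] F [ 0.4 -5.8  1.8] tau [-0.76 -0.02 -0.04] open 0.0 q6 -1.85
R [[-0.06, 0.002, -0.998], [0.998, -0.003, -0.06], [-0.003, -1.0, -0.001]]
```

```bash
python3 -m inch '[{"ax":0,"ay":0,"az":0,"x":6,"y":0,"z":0,"hand":1},{"ax":0,"ay":0,"az":0,"x":6,"y":0,"z":0,"hand":1},{"ax":0,"ay":0,"az":0,"x":6,"y":0,"z":0,"hand":1},{"ax":0,"ay":0,"az":0,"x":6,"y":0,"z":0,"hand":1},{"ax":0,"ay":0,"az":0,"x":6,"y":0,"z":0,"hand":1}]' 
python3 -m inch '[{"ax":0,"ay":0,"az":0,"x":5,"y":0,"z":0,"hand":1},{"ax":0,"ay":0,"az":0,"x":5,"y":0,"z":0,"hand":1},{"ax":0,"ay":0,"az":0,"x":5,"y":0,"z":0,"hand":1},{"ax":0,"ay":0,"az":0,"x":5,"y":0,"z":0,"hand":1},{"ax":0,"ay":0,"az":0,"x":5,"y":0,"z":0,"hand":1}]' 
python3 -m inch '[{"ax":0,"ay":0,"az":0,"x":2,"y":0,"z":0,"hand":1},{"ax":0,"ay":0,"az":0,"x":2,"y":0,"z":0,"hand":1},{"ax":0,"ay":0,"az":0,"x":1,"y":0,"z":0,"hand":1}]' 
python3 -c "from h import *;go()"
```

```text
time: 5.52
eef_pos: [0.5666, 0.0043, 0.107]
tcp_rot: [-0.486, -0.514, 0.515, 0.484]
contact_force: [0.4, -5.7, 0.5]
opening: -0.0
time: 5.93
eef_pos: [0.5651, 0.0293, 0.107]
tcp_rot: [-0.486, -0.514, 0.515, 0.484]
contact_force: [1.5, -6.6, 0.2]
opening: -0.001
time: 6.18
eef_pos: [0.5648, 0.0348, 0.1069]
tcp_rot: [-0.485, -0.515, 0.515, 0.484]
contact_force: [0.2, -5.1, 1.3]
opening: 0.003
t 6.18 tcp [0.5648 0.0348 0.1069] F [ 0.2 -5.1  1.3] tau [-0.79 -0.04  0.01] open 0.0 q6 -1.75
R [[-0.06, 0.002, -0.998], [0.998, -0.002, -0.06], [-0.002, -1.0, -0.001]]
```

Now creep until the spring shows in the force.

```bash
python3 -m inch '[{"ax":0,"ay":0,"az":0,"x":2,"y":0,"z":0,"hand":1},{"ax":0,"ay":0,"az":0,"x":2,"y":0,"z":0,"hand":1},{"ax":0,"ay":0,"az":0,"x":0,"y":0,"z":0,"hand":1}]' 
python3 -m inch '[{"ax":0,"ay":0,"az":0,"x":2,"y":0,"z":0,"hand":1},{"ax":0,"ay":0,"az":0,"x":1,"y":0,"z":0,"hand":1},{"ax":0,"ay":0,"az":0,"x":0,"y":0,"z":0,"hand":1}]' 
python3 -c "from h import *;go()"
```

```text
time: 6.43
eef_pos: [0.5645, 0.0391, 0.1069]
tcp_rot: [0.485, 0.515, -0.515, -0.484]
contact_force: [1.2, -4.2, 0.7]
opening: 0.001
time: 6.68
eef_pos: [0.5643, 0.0421, 0.1069]
tcp_rot: [0.485, 0.515, -0.515, -0.484]
contact_force: [0.8, -4.1, 2.2]
opening: 0.0
t 6.68 tcp [0.5643 0.0421 0.1069] F [ 0.8 -4.1  2.2] tau [-0.74 -0.15 -0.03] open 0.0 q6 -1.74
R [[-0.06, 0.002, -0.998], [0.998, -0.001, -0.06], [-0.001, -1.0, -0.001]]
```

```bash
python3 -m inch '[{"ax":0,"ay":0,"az":0,"x":1.5,"y":0,"z":0,"hand":1},{"ax":0,"ay":0,"az":0,"x":0,"y":0,"z":0,"hand":1}]' 
python3 -c "from h import *;go()"
```

```text
time: 6.85
eef_pos: [0.5642, 0.0432, 0.1069]
tcp_rot: [-0.485, -0.515, 0.515, 0.484]
contact_force: [2.2, -7.4, 2.9]
opening: 0.0
t 6.85 tcp [0.5642 0.0432 0.1069] F [ 2.2 -7.4  2.9] tau [-0.94 -0.15 -0.04] open 0.0 q6 -1.73
R [[-0.06, 0.001, -0.998], [0.998, -0.002, -0.06], [-0.002, -1.0, -0.001]]
```

```bash
python3 -m inch '[{"ax":0,"ay":0,"az":0,"x":1.5,"y":0,"z":0,"hand":1},{"ax":0,"ay":0,"az":0,"x":0,"y":0,"z":0,"hand":1},{"ax":0,"ay":0,"az":0,"x":0,"y":0,"z":0,"hand":1}]' 
python3 -m inch '[{"ax":0,"ay":0,"az":0,"x":1.5,"y":0,"z":0,"hand":1},{"ax":0,"ay":0,"az":0,"x":0,"y":0,"z":0,"hand":1},{"ax":0,"ay":0,"az":0,"x":0,"y":0,"z":0,"hand":1}]' 
python3 - <<'E'
from h import *
go()
c=read_camera("top")
im=cv2.resize(c["img"][160:330,170:420],None,fx=3.2,fy=3.2,interpolation=2);cv2.imwrite("pics/c2.png",im[:,:,::-1])
E
```

```text
time: 7.1
eef_pos: [0.5642, 0.0441, 0.1069]
tcp_rot: [-0.486, -0.515, 0.515, 0.484]
contact_force: [0.6, -8.5, 3.3]
opening: -0.003
time: 7.35
eef_pos: [0.5642, 0.045, 0.1069]
tcp_rot: [-0.486, -0.514, 0.516, 0.483]
contact_force: [1.3, -8.6, 2.4]
opening: 0.001
t 7.35 tcp [0.5642 0.045  0.1069] F [ 1.3 -8.6  2.4] tau [-1.44 -0.13 -0.  ] open 0.0 q6 -1.73
R [[-0.061, 0.002, -0.998], [0.998, -0.004, -0.061], [-0.004, -1.0, -0.001]]
```

View pics/c2.png

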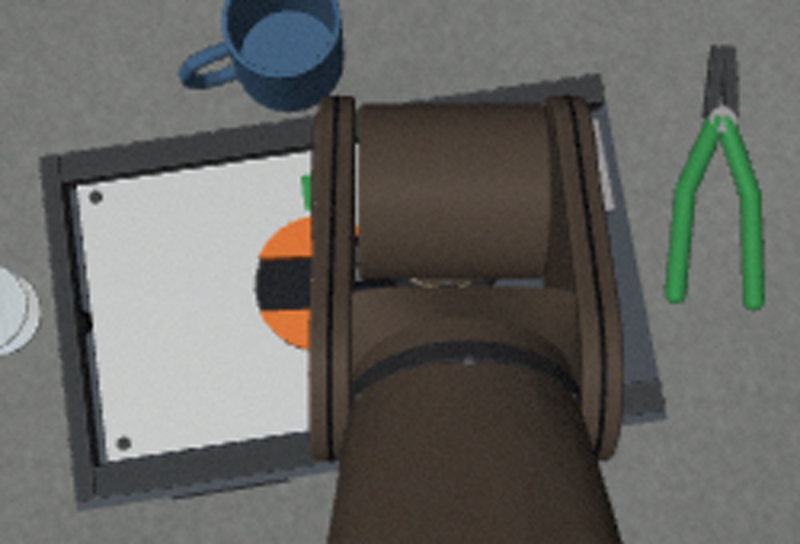

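The panel now reaches the front wall and the force is rising as it would on the spring. I'll nudge once more to confirm.

```bash
python3 -m inch '[{"ax":0,"ay":0,"az":0,"x":2,"y":0,"z":0,"hand":1},{"ax":0,"ay":0,"az":0,"x":0,"y":0,"z":0,"hand":1},{"ax":0,"ay":0,"az":0,"x":0,"y":0,"z":0,"hand":1},{"ax":0,"ay":0,"az":0,"x":0,"y":0,"z":0,"hand":1}]' 
python3 -c "from h import *;go()"
```

```text
time: 7.73
eef_pos: [0.5641, 0.0463, 0.107]
tcp_rot: [-0.486, -0.514, 0.516, 0.483]
contact_force: [0.5, -11.2, 2.1]
opening: 0.002
t 7.73 tcp [0.5641 0.0463 0.107 ] F [  0.5 -11.2   2.1] tau [-1.84 -0.11  0.02] open 0.0 q6 -1.72
R [[-0.061, 0.002, -0.998], [0.998, -0.005, -0.061], [-0.006, -1.0, -0.001]]
```

```bash
python3 -m inch '[{"ax":0,"ay":0,"az":0,"x":-5,"y":0,"z":0,"hand":1},{"ax":0,"ay":0,"az":0,"x":-20,"y":0,"z":0,"hand":1},{"ax":0,"ay":0,"az":0,"x":-10,"y":-25,"z":0,"hand":1},{"ax":0,"ay":0,"az":0,"x":0,"y":-35,"z":0,"hand":0},{"ax":0,"ay":0,"az":0,"x":0,"y":-30,"z":0,"hand":0}]' 
python3 -m inch '[{"ax":0,"ay":0,"az":0,"x":-35,"y":-10,"z":0,"hand":0},{"ax":0,"ay":0,"az":0,"x":-30,"y":0,"z":0,"hand":0},{"ax":0,"ay":0,"az":0,"x":0,"y":0,"z":0,"hand":0},{"ax":0,"ay":0,"az":0,"x":0,"y":0,"z":0,"hand":0}]'
python3 - <<'E'
from h import *
go()
c=read_camera("top");t=c["img"][160:330,170:420]
w=read_camera("wrist");np.save("w.npy",w["img"])
im=cv2.resize(t,(560,380),interpolation=2);cv2.imwrite("pics/c3.png",im[:,:,::-1]);cv2.imwrite("pics/w3.png",w["img"][:,:,::-1])
m=mask(c,(3,150,80),(19,255,255),(230,205,300,300));p=pts(m)
e,ax,an=cv2.fitEllipse(cv2.convexHull(p.astype(np.float32)));print("disc",e,ax,plane(c,e,.105))
E
```

```text
time: 8.15
eef_pos: [0.5642, 0.0148, 0.1961]
tcp_rot: [-0.483, -0.514, 0.515, 0.487]
contact_force: [0.2, 0.4, 1.5]
opening: 0.274
time: 8.48
eef_pos: [0.5688, -0.0508, 0.2057]
tcp_rot: [0.484, 0.515, -0.514, -0.486]
contact_force: [-0.0, 1.3, -0.2]
opening: 0.497
t 8.48 tcp [ 0.5688 -0.0508  0.2057] F [-0.   1.3 -0.2] tau [0.01 0.06 0.01] open 0.5 q6 -1.9
R [[-0.058, -0.001, -0.998], [0.998, 0.003, -0.058], [0.003, -1.0, 0.001]]
disc (270.3962707519531, 247.90557861328125) (40.58590316772461, 41.97113037109375) [0.56053577 0.11040948 0.105     ]
```

View pics/c3.png

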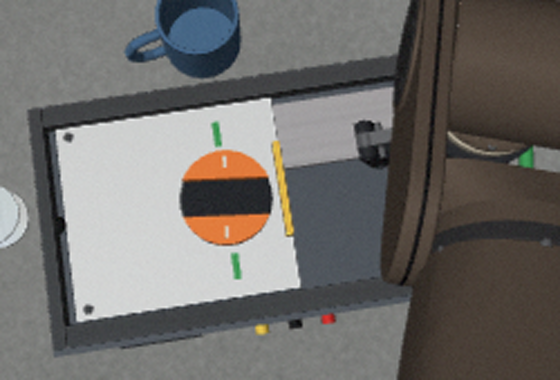

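View pics/w3.png

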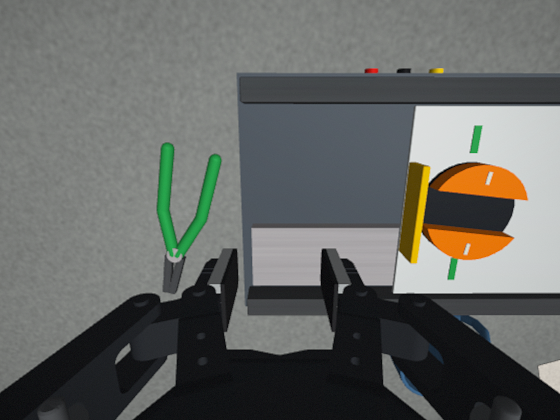

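The panel is fully shut, with the lip at (284,188) in the top crop and the disc at (226,198), its slot clear. Next I measure the slot angle and centre from the white cheek ticks and the green marks.

```bash
python3 - <<'E'
from h import *
c=read_camera("top");s=get_state();w=read_camera("wrist")
T=np.eye(4);T[:3,:3]=Ro.from_quat(s["tcp_rot"]).as_matrix();T[:3,3]=s["eef_pos"];Tw=T@w["T_tool_cam"]
def ticks(c,T,e,r,box):
    im=c["img"]; k=np.zeros(im.shape[:2],np.uint8);cv2.circle(k,tuple(int(v) for v in e),r,255,-1)
    o=mask(c,(3,150,80),(19,255,255))&k
    hsv=cv2.cvtColor(im,cv2.COLOR_RGB2HSV)
    wh=cv2.inRange(hsv,(0,0,110),(180,110,255))&k
    n,l,st,ce=cv2.connectedComponentsWithStats(wh);P=[]
    for i in range(1,n):
        if st[i,4]>=3:
            print(" tick",st[i,4],ce[i].round(1),plane(c,ce[i],.107,T).round(4))
    g=mask(c,(45,80,50),(80,255,255),box);n,l,st,ce=cv2.connectedComponentsWithStats(g)
    for i in range(1,n):
        if st[i,4]>8:print(" green",st[i,4],ce[i].round(1),plane(c,ce[i],.088,T).round(4))
print("top");ticks(c,None,(270.4,247.9),17,(250,205,300,290))
print("wrist");ticks(w,Tw,(478,212),44,(430,110,500,290))
# slot edges: cheek inner top edges from top view
m=mask(c,(3,150,80),(19,255,255),(245,220,295,275))
n,l,st,ce=cv2.connectedComponentsWithStats(m)
for i in range(1,n):
    if st[i,4]>60:
        p=pts(l==i);up=ce[i][1]<248
        E=[]
        for u in range(int(ce[i][0])-13,int(ce[i][0])+14,1):
            q=p[p[:,0]==u][:,1]
            if len(q):E.append(plane(c,(u,q.max()+.5 if up else q.min()-.5),.107))
        E=np.array(E);f=np.polyfit(E[:,1],E[:,0],1);print("cheek",st[i,4],ce[i],"slot angle cw deg",np.degrees(np.arctan(f[0])),"x at y=.1104:",np.polyval(f,.1104))
E
```

```text
top
 tick 6 [269.8 231.8] [0.591  0.1088 0.107 ]
 tick 3 [271. 262.] [0.5337 0.1115 0.107 ]
 green 27 [266.3 219.5] [0.6192 0.1141 0.088 ]
 green 29 [274.9 278.4] [0.5036 0.1073 0.088 ]
wrist
 tick 58 [488.1 178.1] [0.5305 0.11   0.107 ]
 tick 422 [514. 220.] [0.5631 0.1397 0.107 ]
 tick 5 [509. 243.] [0.583  0.1412 0.107 ]
 tick 44 [465.9 248.7] [0.5901 0.1068 0.107 ]
 green 202 [475.2 139.3] [0.5027 0.1052 0.088 ]
 green 131 [451.6 269.2] [0.6189 0.1119 0.088 ]
cheek 353 [269.9121813 234.7223796] slot angle cw deg 2.3648085237395238 x at y=.1104: 0.5752532867613122
cheek 344 [270.93895349 261.16569767] slot angle cw deg 2.2766834726714174 x at y=.1104: 0.5451851937631607
```

```bash
python3 -m inch '[{"ax":0,"ay":0,"az":0,"x":40,"y":0,"z":-1.3,"hand":0.2},{"ax":0,"ay":0,"az":0,"x":40,"y":0,"z":0,"hand":0.2},{"ax":0,"ay":0,"az":0,"x":40,"y":0,"z":0,"hand":0.2},{"ax":0,"ay":0,"az":0,"x":40.6,"y":0,"z":0,"hand":0.2},{"ax":0,"ay":0.1,"az":0,"x":0,"y":0,"z":0,"hand":0.2}]'
python3 -m inch '[{"ax":0,"ay":0,"az":0,"x":0,"y":30,"z":0,"hand":0.2},{"ax":0,"ay":0,"az":0,"x":0,"y":25,"z":0,"hand":0.2},{"ax":0,"ay":0,"az":0,"x":0,"y":20,"z":0,"hand":0.2},{"ax":0,"ay":0,"az":0,"x":0,"y":0,"z":0,"hand":0.2},{"ax":0,"ay":0,"az":0,"x":0,"y":0,"z":0,"hand":0.2}]' 
python3 - <<'E'
from h import *
a=np.radians(2.5);go([.5608,.1097,.110],np.array([np.sin(a),np.cos(a),0]))
w=read_camera("wrist");c=read_camera("side")
cv2.imwrite("pics/v4.png",np.hstack([cv2.resize(c["img"][180:320,230:370],(400,400)),cv2.resize(w["img"][150:,140:420],(400,400))])[:,:,::-1])
E
```

```text
time: 9.1
eef_pos: [0.5592, 0.1168, 0.2058]
tcp_rot: [-0.507, -0.492, 0.491, 0.51]
contact_force: [0.5, -0.2, -0.2]
opening: 0.398
time: 9.52
eef_pos: [0.5596, 0.1105, 0.1299]
tcp_rot: [-0.509, -0.489, 0.491, 0.511]
contact_force: [0.5, -0.2, -0.0]
opening: 0.402
t 9.52 tcp [0.5596 0.1105 0.1299] F [ 0.5 -0.2 -0. ] tau [ 0.02 -0.05 -0.02] open 0.4 q6 -1.52
R [[0.039, -0.004, -0.999], [0.999, 0.0, 0.039], [0.0, -1.0, 0.004]]
shift tool mm [-0.7 19.9 -1.3]
turn tool [-0.004  0.005  0.   ]
shift after turn [-0.7 19.9 -1.2]
```

View pics/v4.png

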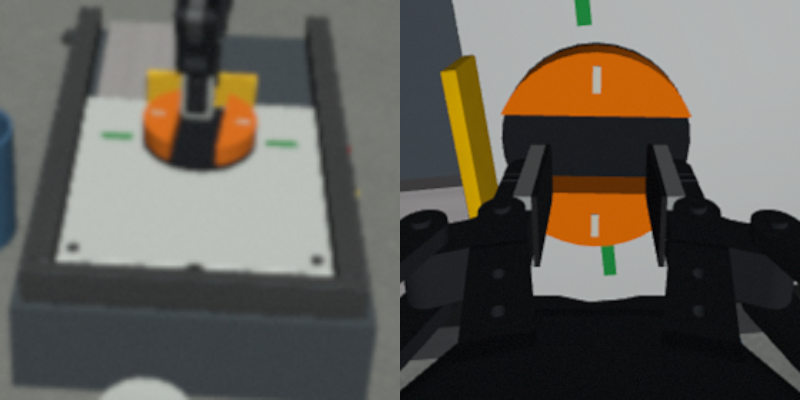

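The fingers straddle the fastener centre symmetrically at (595,160) in the right half, parallel to the slot and just above it. Going in.

```bash
python3 -m inch '[{"ax":0,"ay":0,"az":0,"x":-0.7,"y":8,"z":-1.2,"hand":0.2},{"ax":0,"ay":0,"az":0,"x":0,"y":6,"z":0,"hand":0.2},{"ax":0,"ay":0,"az":0,"x":0,"y":4,"z":0,"hand":0.2},{"ax":0,"ay":0,"az":0,"x":0,"y":0,"z":0,"hand":0.2}]'
python3 -m inch '[{"ax":0,"ay":0,"az":0,"x":0,"y":2,"z":0,"hand":0.2},{"ax":0,"ay":0,"az":0,"x":0,"y":2,"z":0,"hand":0.2},{"ax":0,"ay":0,"az":0,"x":0,"y":0,"z":0,"hand":0.2}]' 
python3 -c "from h import *;go()"
```

```text
time: 9.95
eef_pos: [0.5615, 0.1087, 0.1123]
tcp_rot: [-0.509, -0.489, 0.49, 0.51]
contact_force: [-0.2, 0.0, -0.6]
opening: 0.398
time: 10.2
eef_pos: [0.562, 0.1088, 0.109]
tcp_rot: [-0.51, -0.49, 0.49, 0.51]
contact_force: [0.0, -0.4, 0.4]
opening: 0.398
t 10.2 tcp [0.562  0.1088 0.109 ] F [ 0.  -0.4  0.4] tau [ 0.    0.11 -0.03] open 0.4 q6 -1.52
R [[0.04, -0.001, -0.999], [0.999, 0.0, 0.04], [-0.0, -1.0, 0.001]]
```

```bash
python3 -m inch '[{"ax":0,"ay":0,"az":0,"x":0,"y":2,"z":0,"hand":0.2},{"ax":0,"ay":0,"az":0,"x":0,"y":0,"z":0,"hand":0.2},{"ax":0,"ay":0,"az":0,"x":0,"y":0,"z":0,"hand":0.2}]'
python3 -m inch '[{"ax":0,"ay":0.1,"az":0,"x":0,"y":0,"z":0,"hand":0.2},{"ax":0,"ay":0.1,"az":0,"x":0,"y":0,"z":0,"hand":0.2},{"ax":0,"ay":0.1,"az":0,"x":0,"y":0,"z":0,"hand":0.2},{"ax":0,"ay":0.1,"az":0,"x":0,"y":0,"z":0,"hand":0.2},{"ax":0,"ay":0.0,"az":0,"x":0,"y":0,"z":0,"hand":0.2}]'
python3 -c "from h import *;go()"
```

```text
time: 10.45
eef_pos: [0.5621, 0.1088, 0.1073]
tcp_rot: [-0.51, -0.49, 0.49, 0.51]
contact_force: [-0.1, -0.2, -0.8]
opening: 0.397
time: 10.87
eef_pos: [0.5617, 0.1091, 0.1074]
tcp_rot: [-0.597, -0.378, 0.379, 0.598]
contact_force: [-1.2, -0.4, -0.2]
opening: 0.401
t 10.87 tcp [0.5617 0.1091 0.1074] F [-1.2 -0.4 -0.2] tau [0.04 0.27 0.05] open 0.4 q6 -1.12
R [[0.427, -0.001, -0.904], [0.904, 0.0, 0.427], [-0.0, -1.0, 0.001]]
```

```bash
python3 -m inch '[{"ax":0,"ay":0.1,"az":0,"x":0,"y":0,"z":0,"hand":0.2},{"ax":0,"ay":0.1,"az":0,"x":0,"y":0,"z":0,"hand":0.2},{"ax":0,"ay":0.1,"az":0,"x":0,"y":0,"z":0,"hand":0.2},{"ax":0,"ay":0.1,"az":0,"x":0,"y":0,"z":0,"hand":0.2},{"ax":0,"ay":0.0,"az":0,"x":0,"y":0,"z":0,"hand":0.2}]'
python3 -c "from h import *;go()"
python3 -m inch '[{"ax":0,"ay":0.1,"az":0,"x":0,"y":0,"z":0,"hand":0.2},{"ax":0,"ay":0.1,"az":0,"x":0,"y":0,"z":0,"hand":0.2},{"ax":0,"ay":0.1,"az":0,"x":0,"y":0,"z":0,"hand":0.2},{"ax":0,"ay":0.1,"az":0,"x":0,"y":0,"z":0,"hand":0.2},{"ax":0,"ay":0.0,"az":0,"x":0,"y":0,"z":0,"hand":0.2}]'
python3 - <<'E'
from h import *
go()
w=read_camera("wrist");c=read_camera("side")
cv2.imwrite("pics/v5.png",np.hstack([cv2.resize(c["img"][180:320,230:370],(400,400)),cv2.resize(w["img"][150:,140:420],(400,400))])[:,:,::-1])
E
```

```text
time: 11.28
eef_pos: [0.5616, 0.109, 0.1073]
tcp_rot: [-0.66, -0.253, 0.253, 0.661]
contact_force: [-1.9, 0.9, 0.3]
opening: 0.403
t 11.28 tcp [0.5616 0.109  0.1073] F [-1.9  0.9  0.3] tau [0.07 0.35 0.06] open 0.4 q6 -0.72
R [[0.744, -0.001, -0.668], [0.668, 0.0, 0.744], [-0.001, -1.0, 0.001]]
time: 11.7
eef_pos: [0.5619, 0.109, 0.1073]
tcp_rot: [-0.697, -0.117, 0.118, 0.697]
contact_force: [-1.9, 0.8, 0.6]
opening: 0.401
t 11.7 tcp [0.5619 0.109  0.1073] F [-1.9  0.8  0.6] tau [ 0.1   0.29 -0.  ] open 0.4 q6 -0.32
R [[0.945, -0.001, -0.327], [0.327, 0.0, 0.945], [-0.001, -1.0, 0.0]]
```

View pics/v5.png

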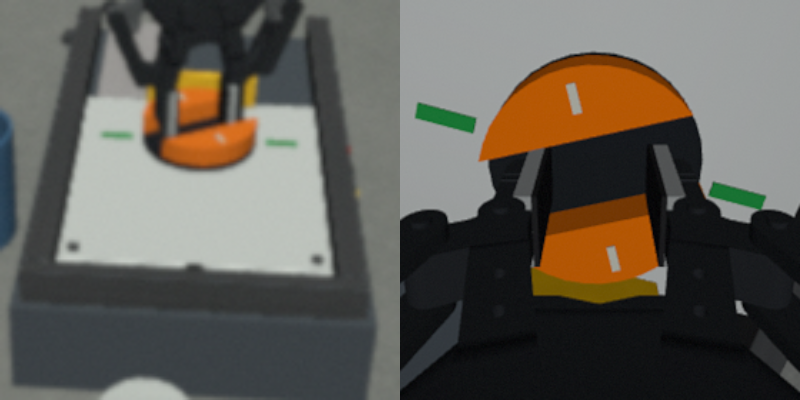

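The fastener is following, with the tool leading it by about 12°; slot edges run from (480,160) to (692,117). It needs roughly 0.5 rad more.

```bash
python3 -m inch '[{"ax":0,"ay":0.1,"az":0,"x":0,"y":0,"z":0,"hand":0.2},{"ax":0,"ay":0.1,"az":0,"x":0,"y":0,"z":0,"hand":0.2},{"ax":0,"ay":0.1,"az":0,"x":0,"y":0,"z":0,"hand":0.2},{"ax":0,"ay":0.1,"az":0,"x":0,"y":0,"z":0,"hand":0.2},{"ax":0,"ay":0.0,"az":0,"x":0,"y":0,"z":0,"hand":0.2}]'
python3 -c "from h import *;go()"
python3 -m inch '[{"ax":0,"ay":0.05,"az":0,"x":0,"y":0,"z":0,"hand":0.2},{"ax":0,"ay":0.05,"az":0,"x":0,"y":0,"z":0,"hand":0.2},{"ax":0,"ay":0.0,"az":0,"x":0,"y":0,"z":0,"hand":0.2}]'
python3 - <<'E'
from h import *
go()
w=read_camera("wrist");c=read_camera("side")
cv2.imwrite("pics/v6.png",np.hstack([cv2.resize(c["img"][180:320,230:370],(400,400)),cv2.resize(w["img"][150:,140:420],(400,400))])[:,:,::-1])
E
```

```text
time: 12.22
eef_pos: [0.5624, 0.1086, 0.1073]
tcp_rot: [0.707, -0.023, 0.024, -0.707]
contact_force: [0.5, 0.5, 0.9]
opening: 0.398
t 12.22 tcp [0.5624 0.1086 0.1073] F [0.5 0.5 0.9] tau [ 0.01 -0.04 -0.02] open 0.4 q6 0.08
R [[0.998, 0.001, 0.067], [-0.067, -0.0, 0.998], [0.001, -1.0, -0.0]]
time: 12.47
eef_pos: [0.5626, 0.1086, 0.1074]
tcp_rot: [0.705, -0.058, 0.059, -0.705]
contact_force: [0.5, -0.0, 0.2]
opening: 0.4
t 12.47 tcp [0.5626 0.1086 0.1074] F [ 0.5 -0.   0.2] tau [-0.02  0.04  0.01] open 0.4 q6 0.18
R [[0.986, 0.001, 0.164], [-0.164, -0.0, 0.986], [0.001, -1.0, -0.0]]
```

View pics/v6.png

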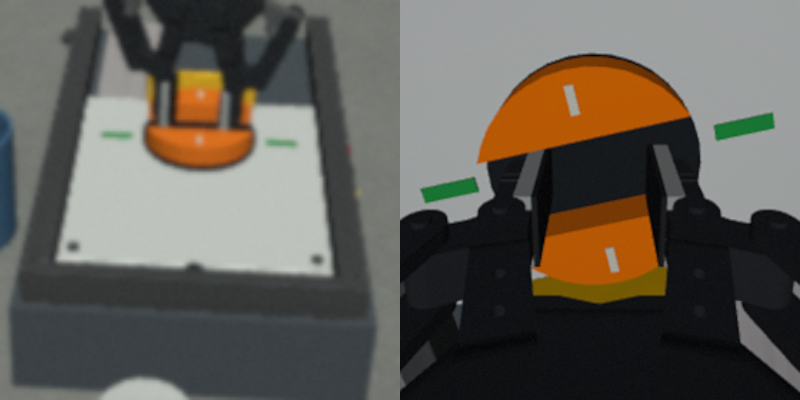

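The slot is in line with the green marks at (450,190) and (745,127). I'll turn a touch more to feel the stop, ease back into the clearance, then lift straight out.

```bash
python3 -m inch '[{"ax":0,"ay":0.04,"az":0,"x":0,"y":0,"z":0,"hand":0.2},{"ax":0,"ay":0.03,"az":0,"x":0,"y":0,"z":0,"hand":0.2},{"ax":0,"ay":0,"az":0,"x":0,"y":0,"z":0,"hand":0.2},{"ax":0,"ay":0,"az":0,"x":0,"y":0,"z":0,"hand":0.2}]'
python3 -c "from h import *;go()"
python3 -m inch '[{"ax":0,"ay":-0.1,"az":0,"x":0,"y":0,"z":0,"hand":0.2},{"ax":0,"ay":-0.1,"az":0,"x":0,"y":0,"z":0,"hand":0.2},{"ax":0,"ay":0,"az":0,"x":0,"y":0,"z":0,"hand":0.2},{"ax":0,"ay":0,"az":0,"x":0,"y":-6,"z":0,"hand":0.2},{"ax":0,"ay":0,"az":0,"x":0,"y":-12,"z":0,"hand":0.2}]'
python3 -m inch '[{"ax":0,"ay":0,"az":0,"x":0,"y":-30,"z":0,"hand":0.2},{"ax":0,"ay":0,"az":0,"x":0,"y":-40,"z":0,"hand":0.2},{"ax":0,"ay":0,"az":0,"x":0,"y":-40,"z":0,"hand":0.2},{"ax":0,"ay":0,"az":0,"x":0,"y":0,"z":-40,"hand":0.2},{"ax":0,"ay":0,"az":0,"x":0,"y":0,"z":-40,"hand":0.2}]'
python3 -m inch '[{"ax":0,"ay":0,"az":0,"x":0,"y":0,"z":-40,"hand":0.2},{"ax":0,"ay":0,"az":0,"x":0,"y":0,"z":-40,"hand":0.2},{"ax":0,"ay":0,"az":0,"x":0,"y":0,"z":-40,"hand":0.2},{"ax":0,"ay":0,"az":0,"x":0,"y":0,"z":0,"hand":0.2},{"ax":0,"ay":0,"az":0,"x":0,"y":0,"z":0,"hand":0.2}]'
python3 - <<'E'
from h import *
go()
c=read_camera("top");im=cv2.resize(c["img"][130:330,170:420],(750,600),interpolation=2);cv2.imwrite("pics/c7.png",im[:,:,::-1])
g=mask(c,(45,80,50),(80,255,255),(250,205,300,290));n,l,st,ce=cv2.connectedComponentsWithStats(g)
for i in range(1,n):
    if st[i,4]>8:print(" green",plane(c,ce[i],.088).round(4))
m=mask(c,(3,150,80),(19,255,255),(235,215,295,275));n,l,st,ce=cv2.connectedComponentsWithStats(m)
P=[plane(c,ce[i],.107) for i in range(1,n) if st[i,4]>60];print("cheeks",np.round(P,4))
E
```

```text
time: 12.9
eef_pos: [0.5625, 0.1085, 0.1074]
tcp_rot: [0.702, -0.083, 0.084, -0.702]
contact_force: [0.8, -1.4, 0.4]
opening: 0.396
t 12.9 tcp [0.5625 0.1085 0.1074] F [ 0.8 -1.4  0.4] tau [-0.2  -0.05  0.06] open 0.4 q6 0.25
R [[0.972, 0.001, 0.234], [-0.234, -0.001, 0.972], [0.001, -1.0, -0.0]]
time: 13.32
eef_pos: [0.561, 0.1089, 0.1243]
tcp_rot: [-0.707, 0.015, -0.013, 0.707]
contact_force: [-0.7, 0.3, 0.2]
opening: 0.396
time: 13.73
eef_pos: [0.5613, 0.0295, 0.2416]
tcp_rot: [0.707, -0.009, 0.016, -0.707]
contact_force: [0.0, -0.1, -0.5]
opening: 0.404
time: 14.15
eef_pos: [0.5545, -0.093, 0.2367]
tcp_rot: [0.707, -0.015, 0.016, -0.707]
contact_force: [0.1, 0.2, -0.2]
opening: 0.4
t 14.15 tcp [ 0.5545 -0.093   0.2367] F [ 0.1  0.2 -0.2] tau [-0.02 -0.02 -0.06] open 0.4 q6 -0.3
R [[0.999, 0.002, 0.044], [-0.044, -0.0, 0.999], [0.002, -1.0, -0.0]]
 green [0.619  0.1134 0.088 ]
 green [0.5028 0.1065 0.088 ]
cheeks [[0.5602 0.0846 0.107 ]
 [0.5604 0.1347 0.107 ]]
```

View pics/c7.png

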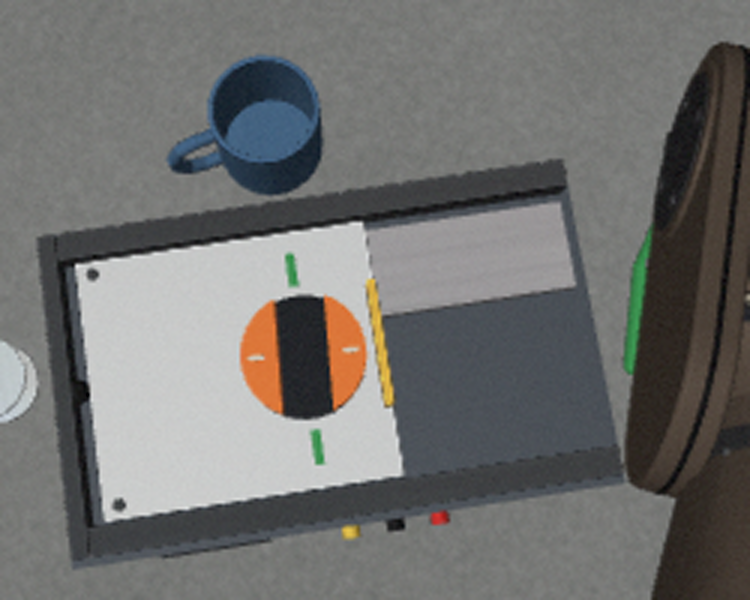

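The final top view shows the slot in line with, and slightly past, the green marks, at about 1.63 rad. The panel is still shut, the mug and spool are in place, and the arm is clear. Handing in.

```bash
python3 -c "from plant import *;print(get_state()['time'],sign_off())"
```

```text
the job is handed in; nothing more can be done
14.2 None
```

The panel is shut, the fastener is locked, and I handed the job in at 14.2 s; `sign_off` gives no verdict.

- **Panel:** I pushed the yellow lip with closed fingertips at about 6 N, rising to 11 N against the sprung stop. After the fastener was turned, the green marks had moved less than 1 mm, so the panel stayed shut.
- **Fastener:** I turned it with both fingertips in the slot, held part-open, and the measured force stayed at about 2 N. The last top view puts it at about 1.63 rad, in line with the marks and slightly past them, near its springy stop.
- **Clearances:** The arm finished about 24 cm above the bench, behind the case, with contact force near zero. The mug and spool look unmoved. The arm partly hid the cutters in the last view, and nothing came near them.
- **Disagreement:** The rails measured 349 mm long in the images against 360 mm given for the case, so I used the rise in push force and the pictures to tell the panel was shut.
- **Failed check:** My first batch of moves was refused because rows need every key. Nothing moved.

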